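# Rack the last glass plate and hold the edge-light over it

### The arm

A 7-joint arm with a two-finger parallel gripper is mounted at the origin on a cart in front of the work surface, level with it; the furniture and walls round the work are solid. World frame = base frame: x ahead of the robot, y to its left, z up, the work surface at z = 0. Lengths are in mm, angles in rad, forces in N, time in s.
With the tool pointing down it reaches from about 400 to 750 mm from the base axis. Payload 19.5 kg.
Tool frame: the origin (TCP) lies on the centre line of the jaws, within the pads' length; the fingertips stand 11 mm ahead of it and the grasp point (between the pads) lies 8 mm behind it; x points along the fingers, y is the direction in which the jaws open and shut, and the axes are right-handed (so a half turn about x gives the same grasp; the last joint's range is limited). The gripper opens to 85 mm and grips with 20 to 120 N. Pads are 22 mm wide; open, the fingers measure 114 mm over their backs; the gripper's body (76 mm by 85 mm) begins 54 mm behind the grasp point. The pads swing forward as they close: fully open they stand 13 mm farther back than shut.
Start: joints at [-0.042, 0.707, -0.028, 1.485, 0.022, 0.951, -0.075], TCP at [574.975, 0.003, 242.268] pointing down, gripper open.
Joint ranges: [-2.71, 2.71], [-0.32, 2.16], [-1.57, 1.52], [0, 2.45], [-1.46, 4.6], [0, 2.02], [-2.83, 2.83]. Speed limits (rad/s): [1.89, 1.89, 2.57, 2.57, 3.01, 3.01, 3.01].

### API

Orientations are given as a unit quaternion [x, y, z, w].
In Python, from station import readout, imaging, job, models gives the robot as it stands.
- The arm moves only by the shell command python3 -m handwheel 'ROWS' [FORCE]. ROWS is JSON, a list that holds one entry, the list of rows, each a list of 7 numbers: the closure, from -1 (fully open) to 1 (shut), then the shift along the tool's x, y, z in cm, then the turn, a rotation vector about the tool's x, y, z in degrees. A call has 1 to 12 rows; each row shifts and turns the pose as measured when the row begins, along the tool's axes as they then stand; what a row does not reach is not made up. A row lasts 1/12 s, in which the tool goes at most 41.7 mm and 7.16 degrees, less where a joint would pass 70% of its speed; a pose out of reach is approached as far as the arm can. A call with a gripper value outside its range is refused whole. The fingers move at their own pace and stop on an object; FORCE is the grip in N (left out, the last holds). Time passes only in rows, so rows that do not move let the fingers close. It gives the time, the measured TCP pose, the force and the opening at its end, in the units of the state.
- readout.get_obs(): the state, without advancing time (a new reading comes with each control period).
- imaging.read_camera(name): name is "scene" or "side" or "wrist"; returns a dict with "image" (480x640x3 uint8, red, green, blue), "z_map" (480x640 float32, mm along the optical axis (not along the pixel's ray), 0 where there is no reading), "fx", "fy", "cx", "cy" (pixels), "position" and "rotation" of the camera in the world. Camera axes: x right, y down, z forward; pixel columns grow to the right and rows downward; lengths in mm; the calibration is good to about 2 mm. A picture is of the moment at which its call begins.
- job.hand_in(): hands the job in, once; it reports no verdict.
Trained networks look in the newest picture that a camera, given by its name, has taken for a name from the list of things; names that differ only in an ending like _2 or _b are one class to them, and where a whole thing is asked for, a point or a joint stands for the part that bears it (a point fixed in the world has none). Each returns a list of dicts, best first, with "score" (0 to 1); they miss things now and then, are a little off and sometimes report something else, mostly with a low value. They report only what shows in the picture. A call takes as long as a camera call.
- models.recognise(camera, name): "centre" ([x, y, z] in mm, in world coordinates, good to about 4 mm: the middle of the surface that is visible of it).
- models.silhouettes(camera, name): "region" (480x640 bool, what is visible of it).
- models.spot_point(camera, name): "centre" ([x, y, z] in mm, in world coordinates, good to about 4 mm: a listed point, or the origin of a listed thing).
The state is a dict: "clock": time; "joint_positions": joint angles; "joint_velocities": joint speeds; "effort": joint torques, N m; "eef_pos": TCP position; "eef_rot": TCP orientation; "wrist_force": force on the tool from outside, world axes, zero at the start; "wrist_torque": the same for the moment, N m; "gripper_width": finger opening in mm.
Only numpy, scipy, OpenCV 4.12 (cv2) and the standard library are available. Lean on these libraries where they do the work, as an engineer would, in place of code of your own. Each camera call takes 0.05 s, during which the arm holds its last target.

### The job

For the edge-light inspection, take the glass plate that leans in the steel draining easel, lower it upright into the empty slot of the white rack until it stands on the slot floor, and let go. Then squeeze the lock button in the grip of the lamp's telescopic arm and draw the arm out until the lamp is straight over that plate (that slot's ring mark at the mouth of the sleeve); finish still holding the grip there, button squeezed in, as the arm springs back if let go. Do not drop the plate or disturb the other plates and things.

Things in the scene. Friction and masses are not known exactly. Their poses are not given: they have to be found in the camera images.
- plate_a: the glass plate to rack: frosted pale glass, 60 mm wide (its x), 5 mm thick (y), 90 mm tall (z), 50 to 100 g; origin at the centre of its lower edge. At first it leans back 0.26 rad from upright in the easel. Either face may point either way. Pinch it across its thickness at the middle of its upper edge, fingers along its -z
- easel: fixed steel draining easel, 66 (x) by 52 mm (y), origin at the centre of its foot on the worktop. The plate stands on a ledge 12 mm up, behind a 7 mm lip, and leans towards the easel's +y on strips and a crossbar that end 52 mm up the plate: its upper 38 mm are free on both sides
- plate_bench: inspection bench, one fixed instrument: origin on the worktop under the rack's middle slot, y along the row of slots towards the lamp's sleeve, z up. Base plate 10 mm thick, 96 mm wide (x) under the rack, then a 52 mm spine to y = 490 mm. Two posts carry the arm's square sleeve (40 x 36 mm, axis 150 mm up), y = 215 to 490 mm
- rack (a point): top centre of the white slotted rack, 72 mm above the worktop, over the bench origin, axes as the bench. Two cheeks (x = 24 to 40 mm on either side) have grooves at y = +40, 0, -40 mm: 7.4 mm wide, 64 mm end to end; in the top 10 mm they widen to 19.4 and 72 mm as a lead-in. Slot floor 60 mm below this point. A seated plate stands 30 mm out of the rack
- free_slot (a point): centre of the floor, 12 mm above the worktop, of the one empty slot of the rack (which of the three is empty changes); axes as the bench
- plate_b: an equal plate already standing in one of the other slots; leave it. Origin at the centre of its lower edge
- plate_c: an equal plate already standing in the remaining slot; leave it. Origin at the centre of its lower edge
- lamp_arm (a joint): how far the lamp arm is drawn out of its sleeve, m: 0 parked and latched, stop at 0.235; grows along the bench's -y. A spring pulls it back with 2 to 3.2 N. Three dark rings round the steel tube come level with the sleeve's mouth at 0.140, 0.180, 0.220, when the lamp is over the slot at y = +40, 0, -40 mm; 5 mm divisions between
- grip (a point): centre of the black grip at the end of the lamp arm: a block 30 mm wide (x), 40 mm long (y), 141 to 187 mm above the worktop; this point is 172 mm up, 15 mm under its top. Pinch it from above across its width (closing along x), the button under one finger. Axes as the bench
- lamp (a point): centre of the light slit under the aluminium lamp bar (60 mm in x, 22 mm in y, 16 mm high) that hangs under the grip, straight below the grip's centre; 120 mm above the worktop, so it passes 18 mm over the plates
- lock_button (a joint): press of the lock button, m: 0 free, 0.006 fully in, flush with the grip. Ribbed grey, 26 x 32 mm, centred 169 mm up, it stands 6 mm out of the grip's -x face (towards the robot); pressed along bench +x, 0.8 N moves it, 3.2 N holds it in. Its tooth in the sleeve's window locks the parked arm until it is in by 4 mm; further out nothing locks the arm
- sleeve_mouth (a point): centre of the sleeve's mouth, with a dark index collar; the ring marks are read here
- plate_b_top (a point): middle of the upper edge of plate_b
- plate_c_top (a point): middle of the upper edge of plate_c
- tweezers: steel tweezers, 120 mm long, lying on the worktop; bystander
- weigh_bottle: weighing bottle with ground lid, 37 mm across, 71 mm tall; bystander
- petri_dish: petri dish with lid, 64 mm across, 17 mm tall; bystander

How it is judged (in metres and radians):
On the way, in this order (a step that is already met when the one before it is completed fails the run):
1. the plate stands upright on the floor of the empty slot, let go, with the lamp arm still parked (horizontal distance between plate_a and free_slot below 0.005 m and z of plate_a in the frame of free_slot below 0.004 m and angle between plate_a's own z axis and vertical below 0.09 rad and contact force between the fingers and plate_a below 0.05 N and linear speed of plate_a below 0.02 m/s and value of joint lamp_arm below 0.006 m), for 0.2 s.
2. the lock button is squeezed in and the lamp arm leaves its latch (value of joint lock_button above 0.0035 m and value of joint lamp_arm above 0.03 m), for 0.1 s.
At the end, for the whole second after the job is handed in: Plate upright (0.09 rad) on the floor of the slot that was empty (within 5 mm, lower edge within 4 mm), not touched; lamp still and over that slot within 5 mm along the arm; fingers hold the grip (over 1 N) with the button in by over 3.5 mm (horizontal distance between plate_a and free_slot below 0.005 m and z of plate_a in the frame of free_slot below 0.004 m and angle between plate_a's own z axis and vertical below 0.09 rad and contact force between the arm and plate_a below 0.05 N and y of lamp in the frame of free_slot between -0.005 and 0.005 m and velocity of joint lamp_arm between -0.01 and 0.01 m/s and value of joint lock_button above 0.0035 m and contact force between the fingers and lamp_arm above 1 N); the arm keeps its last pose, push and grip.
It fails at once if a plate already in the rack is knocked or shifted (distance of any of plate_b_top, plate_c_top from where it was at the start of the episode above 0.01 m).
It fails at once if the plate is dropped (linear speed of plate_a above 0.5 m/s and contact force between the fingers and plate_a below 0.05 N).
It fails at once if something lying about is pushed more than 20 mm (distance of any of tweezers, weigh_bottle, petri_dish from where it was at the start of the episode above 0.02 m).
It also fails if it takes over 64 s, if anything falls off the work surface, if the arm or the gripper's body presses on something with over 40 N, if the wrist force passes 120 N, or if a joint passes its speed limit or range.

## Working session

There is one attempt and no reset: what is moved stays moved. The work goes in short steps, Python scripts to look and compute and a shell command to move; the robot and the scene stay as the last step left them, time stands still between calls to the robot, and variables do not carry over. Pictures are saved under pics/ and viewed, and the job is handed in when it is done.

```bash
ls; mkdir -p pics; python3 - <<'E'
from station import readout, imaging, job, models
import cv2,numpy as np
o=readout.get_obs();print(o)
for n in ["scene","side","wrist"]:
    c=imaging.read_camera(n);cv2.imwrite(f"pics/{n}0.png",c["image"][:,:,::-1])
    print(n,c["fx"],c["cx"],c["cy"],c["position"],np.round(c["rotation"],3).tolist())
    for t in ["plate_a","easel","rack","free_slot","grip","sleeve_mouth","lamp","plate_b_top","plate_bench","tweezers","weigh_bottle","petri_dish"]:
        print(n,t,[(np.round(r["centre"],0).tolist(),round(r["score"],2)) for r in models.spot_point(n,t)][:3])
E
```

```text
pics
{'clock': 0.0, 'joint_positions': array([-0.04169212,  0.70711445, -0.02762266,  1.48500812,  0.02199123,
        0.95091215, -0.07551774]), 'joint_velocities': array([-5.10538500e-04, -2.15729176e-03, -7.58299182e-04, -1.28743096e-03,
       -2.49962028e-05, -3.15688584e-05, -9.42268936e-04]), 'effort': array([-3.35119905e-03, -8.83210659e+01,  1.23306759e+00, -2.36173260e+01,
        1.66974653e-02,  6.38553465e-03, -2.14882397e-05]), 'eef_pos': array([ 5.74737262e+02, -1.00770373e-03,  2.41818683e+02]), 'eef_rot': array([-0.49971477, -0.50027151,  0.50029814, -0.49971526]), 'wrist_force': array([0.57249234, 0.44666433, 0.9644703 ]), 'wrist_torque': array([-0.03606663,  0.01180268, -0.03336898]), 'gripper_width': 85.38472481981593}
scene 574.1521556715912 322.96602424899055 228.20164712331825 [-467.01495917 -643.42033631  839.74487443] [0.773, -0.434, 0.238, -0.397]
scene plate_a [([514.0, -266.0, 15.0], 0.74), ([397.0, -343.0, 12.0], 0.57), ([515.0, -309.0, 11.0], 0.5)]
scene easel [([397.0, -334.0, -2.0], 0.91)]
scene rack [([523.0, -309.0, 73.0], 0.95)]
scene free_slot []
s
[... 1049 characters left out ...]
0.47)]
side tweezers [([395.0, -70.0, -1.0], 0.53)]
side weigh_bottle [([414.0, 27.0, -5.0], 0.66)]
side petri_dish [([395.0, 116.0, -1.0], 0.62)]
wrist 341.2824839857522 315.21433829939684 243.43516634626116 [574.16800782  77.89709688 372.42907555] [0.988, 0.0, -0.0, 0.153]
wrist plate_a [([512.0, -270.0, 12.0], 0.59)]
wrist easel []
wrist rack [([501.0, -132.0, 173.0], 0.7)]
wrist free_slot []
wrist grip [([501.0, -133.0, 172.0], 0.92)]
wrist sleeve_mouth [([493.0, -96.0, 147.0], 0.79)]
wrist lamp [([501.0, -136.0, 116.0], 0.64), ([514.0, -270.0, 13.0], 0.25)]
wrist plate_b_top [([500.0, -135.0, 117.0], 0.69)]
wrist plate_bench []
wrist tweezers []
wrist weigh_bottle []
wrist petri_dish []
```

View pics/scene0.png

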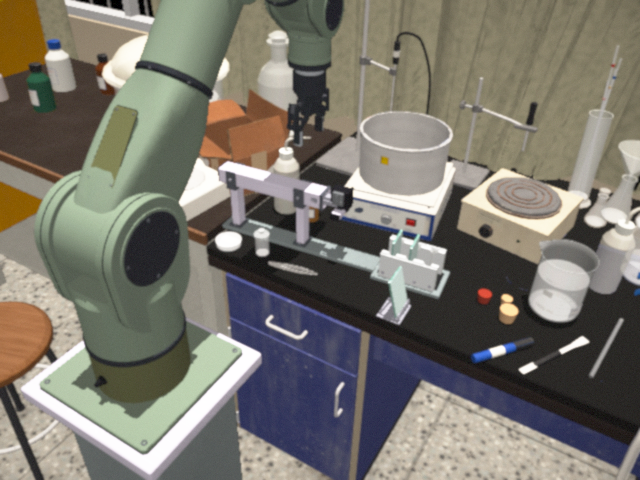

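View pics/side0.png

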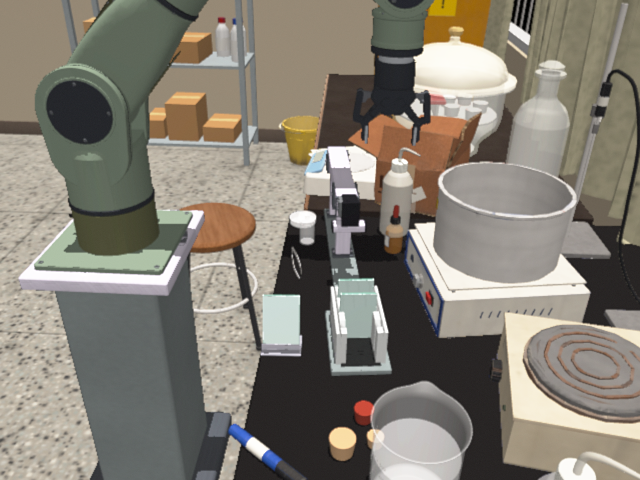

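View pics/wrist0.png

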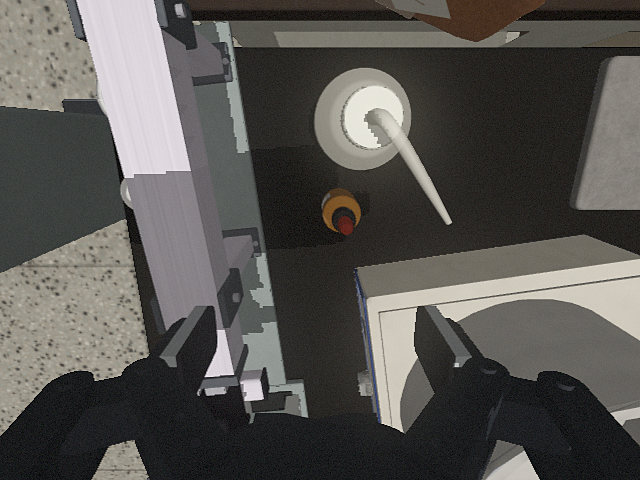

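```bash
cat > h.py <<'E'
from station import readout, imaging, job, models
import cv2,numpy as np
from scipy.spatial.transform import Rotation as Ro
def cloud(c,mask=None):
    z=c["z_map"].astype(float); v,u=np.nonzero((z>0)&(mask if mask is not None else True))
    d=z[v,u]; P=np.c_[(u-c["cx"])/c["fx"]*d,(v-c["cy"])/c["fy"]*d,d]
    return Ro.from_quat(c["rotation"]).apply(P)+c["position"]
def proj(c,p):
    q=Ro.from_quat(c["rotation"]).inv().apply(np.atleast_2d(p)-c["position"])
    return np.c_[q[:,0]/q[:,2]*c["fx"]+c["cx"],q[:,1]/q[:,2]*c["fy"]+c["cy"]]
def save(c,n,crop=None,s=1):
    im=c["image"][:,:,::-1]
    if crop: im=im[crop[1]:crop[3],crop[0]:crop[2]]
    cv2.imwrite(f"pics/{n}.png",cv2.resize(im,None,fx=s,fy=s,interpolation=cv2.INTER_CUBIC))
E
python3 - <<'E'
from h import *
R=Ro.from_quat(readout.get_obs()["eef_rot"]).as_matrix();print(np.round(R,3))
c=imaging.read_camera("side"); save(c,"side_z",(240,240,420,380),4)
for n in ["scene","side"]:
    c=imaging.read_camera(n)
    for t in ["plate_a","easel"]:
        for r in models.silhouettes(n,t)[:3]:
            P=cloud(c,r["region"]); 
            print(n,t,round(r["score"],2),len(P),np.round(np.percentile(P,[2,50,98],axis=0)).tolist())
            m=np.median(P,0);Q=P[np.linalg.norm(P-m,axis=1)<60]
            C=Q.mean(0);w,V=np.linalg.eigh(np.cov((Q-C).T));print("  n",np.round(V[:,0],3),"w",np.sqrt(w).round(1),"c",C.round(1))
c=imaging.read_camera("scene"); save(c,"scene_z",(340,200,480,340),4)
E
```

```text
[[-0.  1.  0.]
 [ 0.  0. -1.]
 [-1. -0. -0.]]
scene plate_a 0.85 526 [[364.0, -345.0, 19.0], [390.0, -333.0, 61.0], [421.0, -321.0, 100.0]]
  n [-0.026  0.964 -0.263] w [ 1.2 17.8 26. ] c [ 390.4 -333.4   61.2]
scene plate_a 0.68 166 [[484.0, -277.0, 48.0], [511.0, -273.0, 83.0], [542.0, -269.0, 104.0]]
  n [-0.092  0.996 -0.018] w [ 1.2 15.  19.5] c [ 511.9 -273.3   81.8]
scene plate_a 0.44 156 [[488.0, -316.0, 49.0], [516.0, -313.0, 85.0], [546.0, -309.0, 105.0]]
  n [-0.102  0.994 -0.027] w [ 2.  14.1 20.3] c [ 515.9 -312.7   83.2]
scene easel 0.71 352 [[362.0, -353.0, 1.0], [376.0, -327.0, 5.0], [417.0, -303.0, 47.0]]
  n [-0.296 -0.097 -0.95 ] w [10.4 15.5 17.4] c [ 380.7 -329.7    9.5]
side plate_a 0.75 1778 [[366.0, -347.0, 18.0], [395.0, -336.0, 58.0], [423.0, -324.0, 96.0]]
  n [-0.037  0.965 -0.26 ] w [ 1.6 17.2 24.4] c [ 394.7 -335.6   57.4]
side plate_a 0.67 530 [[485.0, -280.0, 7.0], [514.0, -275.0, 88.0], [545.0, -151.0, 101.0]]
  n [-0.135  0.984  0.114] w [ 4.6  8.5 18. ] c [ 513.9 -275.6   88.1]
side easel 0.57 490 [[364.0, -358.0, -2.0], [395.0, -351.0, 5.0], [427.0, -346.0, 19.0]]
  n [-0.056  0.996 -0.069] w [ 3.1  6.9 18.8] c [ 395.2 -351.3    7.1]
```

View pics/side_z.png

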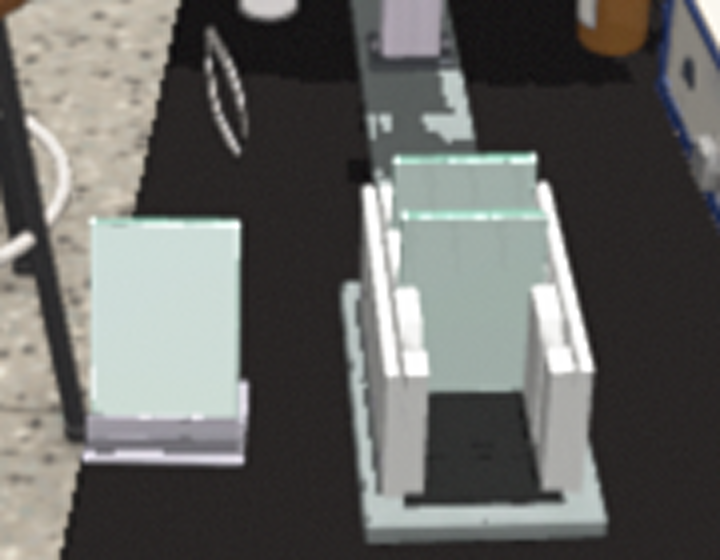

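View pics/scene_z.png

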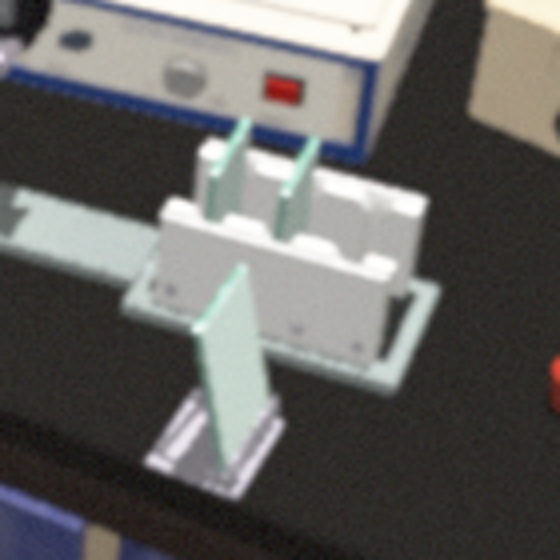

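```bash
python3 -m handwheel '[[[-1,-1.5,-2.2,0,0,0,0],[-1,-1.5,-2.2,2,0,0,0],[-1,0,0,3.5,0,0,0],[-1,0,0,3.5,0,0,0],[-1,0,0,3.5,0,0,0],[-1,0,0,3.5,0,0,0],[-1,0,0,3.5,0,0,0],[-1,0,0,3.5,0,0,0],[-1,0,0,3.5,0,0,0],[-1,0,0,3.5,0,0,0],[-1,0,0,2,0,0,0],[-1,0,0,0,0,0,0]]]'
```

```text
clock: 3.35
eef_pos: [528.4, -333.1, 272.9]
eef_rot: [0.499, 0.501, -0.499, 0.501]
wrist_force: [-0.6, -0.6, -0.3]
gripper_width: 85.5
```

```bash
python3 -m handwheel '[[[-1,0,0,0,-7,0,0],[-1,0,0,0,-7,0,0],[-1,0,0,0,-7,0,0],[-1,0,0,0,-7,0,0],[-1,0,0,0,-7,0,0],[-1,0,0,0,-7,0,0],[-1,0,0,0,-7,0,0],[-1,0,0,0,-7,0,0],[-1,0,0,0,-7,0,0],[-1,0,0,0,-7,0,0],[-1,0,0,0,-7,0,0],[-1,0,0,0,-7,0,0]]]'
```

```text
clock: 4.35
eef_pos: [528.6, -330.9, 272.4]
eef_rot: [0.024, 0.707, -0.024, 0.706]
wrist_force: [-0.2, -0.4, 0.0]
gripper_width: 85.6
```

```bash
python3 -m handwheel '[[[-0.2,0,0,0,-4,0,0],[-0.2,0,0,0,0,0,0]]]'; python3 - <<'E'
from h import *
c=imaging.read_camera("wrist"); save(c,"w1")
np.savez("w1.npz",**c)
print(c["position"],readout.get_obs()["eef_pos"],Ro.from_quat(readout.get_obs()["eef_rot"]).as_matrix().round(3))
for t in ["plate_a","plate_b_top","easel","rack","free_slot"]:
    print(t,[(np.round(r["centre"],0).tolist(),round(r["score"],2)) for r in models.spot_point("wrist",t)][:3])
for r in models.silhouettes("wrist","plate_a")[:4]:
    np.save("m%d.npy"%int(r["score"]*1000),r["region"])
    P=cloud(c,r["region"]);print(round(r["score"],2),len(P),np.round(np.percentile(P,[2,50,98],axis=0)).tolist())
    m=np.median(P,0);Q=P[np.linalg.norm(P-m,axis=1)<60]
    C=Q.mean(0);w,V=np.linalg.eigh(np.cov((Q-C).T));print("  n",np.round(V.T,3).tolist(),"w",np.sqrt(w).round(1),"c",C.round(1))
E
```

```text
clock: 4.52
eef_pos: [528.6, -330.3, 272.4]
eef_rot: [-0.004, 0.707, 0.005, 0.707]
wrist_force: [-0.3, 0.3, 0.5]
gripper_width: 64.0
[ 450.40002308 -331.03445108  402.56907081] [ 528.65468695 -330.22242768  272.35254804] [[-0.001 -0.009  1.   ]
 [ 0.001  1.     0.009]
 [-1.     0.001 -0.001]]
plate_a [([512.0, -267.0, 12.0], 0.94), ([396.0, -342.0, 15.0], 0.81)]
plate_b_top [([513.0, -273.0, 104.0], 0.64)]
easel [([397.0, -333.0, 1.0], 0.65)]
rack [([519.0, -313.0, 64.0], 0.77)]
free_slot [([522.0, -352.0, 9.0], 0.59)]
0.9 563 [[489.0, -315.0, 21.0], [518.0, -311.0, 100.0], [551.0, -302.0, 102.0]]
  n [[-0.122, 0.992, -0.018], [0.254, 0.049, 0.966], [-0.959, -0.113, 0.258]] w [ 1.9 15.3 19.4] c [ 517.7 -310.5   91.5]
0.7 2383 [[365.0, -345.0, 12.0], [393.0, -329.0, 73.0], [424.0, -318.0, 99.0]]
  n [[-0.041, 0.96, -0.278], [0.999, 0.042, 0.0], [-0.012, 0.278, 0.96]] w [ 1.2 17.4 25.9] c [ 393.7 -329.4   70.3]
0.69 1079 [[484.0, -276.0, 12.0], [513.0, -272.0, 83.0], [540.0, -267.0, 102.0]]
  n [[-0.097, 0.995, -0.032], [-0.988, -0.1, -0.117], [-0.12, 0.02, 0.993]] w [ 1.3 16.7 22.8] c [ 512.2 -272.1   79.4]
0.17 6868 [[469.0, -156.0, 122.0], [494.0, -144.0, 177.0], [529.0, -116.0, 187.0]]
  n [[0.558, 0.81, -0.181], [0.785, -0.586, -0.2], [0.268, 0.03, 0.963]] w [10.7 13.8 20.6] c [ 494.7 -142.7  168.3]
```

View pics/w1.png

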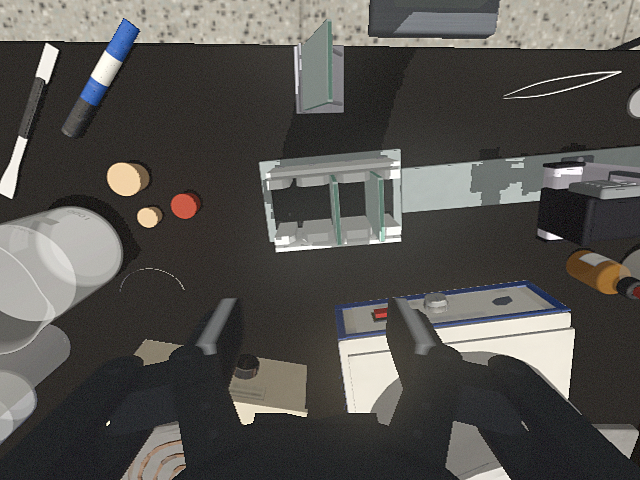

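```bash
ls m*.npy; python3 - <<'E'
from h import *
import glob
c=dict(np.load("w1.npz"))
P=cloud(c)
for nm in sorted(glob.glob("m*.npy")):
    Q=cloud(c,np.load(nm)); print(nm,len(Q))
    zt=np.percentile(Q[:,2],98); T=Q[Q[:,2]>zt-2.5]; print(" top",len(T),T.mean(0).round(1),"x",np.percentile(T[:,0],[1,99]).round(1),np.polyfit(T[:,0],T[:,1],1).round(3),np.percentile(T[:,1],[2,98]).round(1))
s=(abs(P[:,2]-72)<3)&(P[:,0]>460)&(P[:,0]<580)&(P[:,1]>-390)&(P[:,1]<-230)
T=P[s]
# keep white = outside plates
r=cv2.minAreaRect(T[:,:2].astype(np.float32)); print(r,T[:,2].mean())
b=(abs(P[:,2]-10)<3)&(P[:,0]>440)&(P[:,0]<600)&(P[:,1]>-400)&(P[:,1]<-230)
print(cv2.minAreaRect(P[b][:,:2].astype(np.float32)))
# table height bias
t=(abs(P[:,2])<8)&(P[:,0]>380)&(P[:,0]<480)&(P[:,1]>-300)&(P[:,1]<-200);print("table",np.median(P[t][:,2]))
# raster of rack top
v,u=np.nonzero(c["z_map"]>0)
im=np.zeros((480,640),np.uint8);im[v[s],u[s]]=255
cv2.imwrite("pics/rt.png",cv2.resize(im[130:270,240:420],None,fx=4,fy=4,interpolation=0))
save(c,"w1z",(240,10,420,260),3.2) if False else cv2.imwrite("pics/w1z.png",cv2.resize(c["image"][130:270,240:420,::-1],None,fx=4,fy=4,interpolation=2))
E
```

```text
m170.npy
m690.npy
m700.npy
m900.npy
m170.npy 6868
 top 1898 [ 500.1 -138.9  186.1] x [486.2 516.2] [-1.20000e-02 -1.32717e+02] [-155.7 -118.8]
m690.npy 1079
 top 343 [ 511.8 -270.7  100.6] x [484.7 541.3] [ 1.01000e-01 -3.22676e+02] [-274.9 -266.6]
m700.npy 2383
 top 502 [ 392.9 -320.6   97.7] x [364.5 423. ] [ 4.00000e-02 -3.36471e+02] [-323.5 -317.5]
m900.npy 563
 top 328 [ 517.4 -310.2  100.7] x [489.2 547.2] [ 1.05000e-01 -3.64626e+02] [-314.5 -305.7]
((518.58447265625, -310.156494140625), (80.25507354736328, 127.82040405273438), 6.044828414916992) 70.5341241807805
((517.3353271484375, -308.7102966308594), (94.43733978271484, 162.63807678222656), 6.459917068481445)
table -1.3654101613099385
```

View pics/rt.png

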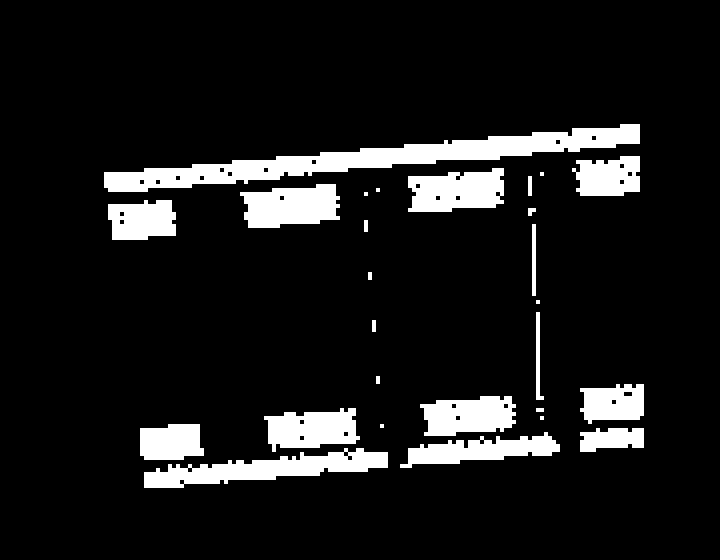

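View pics/w1z.png

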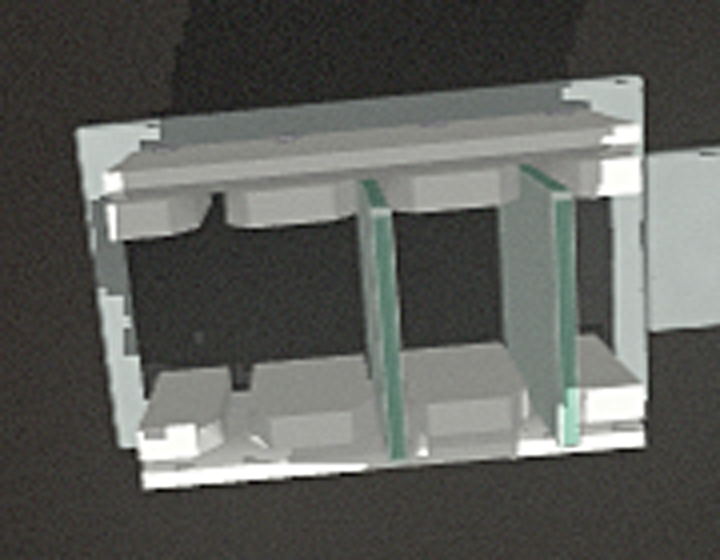

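```bash
cat >> h.py <<'E'
def delta(p,x,y):
    o=readout.get_obs(); R0=Ro.from_quat(o["eef_rot"]); x=np.array(x,float);x/=np.linalg.norm(x)
    y=np.array(y,float);y-=x*(x@y);y/=np.linalg.norm(y)
    R1=Ro.from_matrix(np.c_[x,y,np.cross(x,y)])
    d=np.array(p)-o["eef_pos"]
    print("clock",o["clock"],"pos",o["eef_pos"].round(1),"w",round(o["gripper_width"],1),"F",o["wrist_force"].round(1))
    print("shift cm in present tool axes",(R0.inv().apply(d)/10).round(2),"in target axes",(R1.inv().apply(d)/10).round(2),"turn deg",np.degrees((R0.inv()*R1).as_rotvec()).round(2))
th=0.26;ya=0.04
pz=np.array([-np.sin(ya)*np.sin(th),np.cos(ya)*np.sin(th),np.cos(th)])
py=np.array([-np.sin(ya)*np.cos(th),np.cos(ya)*np.cos(th),-np.sin(th)])
T=np.array([393.7,-320.6,99.])
E
python3 - <<'E'
from h import *
c=dict(np.load("w1.npz"))
R=Ro.from_quat(c["rotation"])
for a in [(176,205),(242,205),(200,440),(265,440),(340,205),(410,205),(358,430),(422,430)]:
    u,v=a[0]/4+240,a[1]/4+130
    d=R.apply([(u-c["cx"])/c["fx"],(v-c["cy"])/c["fy"],1]);k=(70.5-c["position"][2])/d[2]
    print(a,(c["position"]+k*d).round(1))
delta(T+44*pz,-pz,py)
E
```

```text
(176, 205) [ 493.  -360.3   70.5]
(242, 205) [ 492.8 -344.4   70.5]
(200, 440) [ 552.2 -355.    70.5]
(265, 440) [ 552.  -338.4   70.5]
(340, 205) [ 492.4 -320.7   70.5]
(410, 205) [ 492.2 -303.8   70.5]
(358, 430) [ 549.  -314.9   70.5]
(422, 430) [ 548.8 -298.6   70.5]
clock 4.8667 pos [ 528.7 -330.5  272.5] w 51.0 F [-0.4 -0.9 -1.1]
shift cm in present tool axes [ 13.1    2.22 -13.52] in target axes [ 11.97   5.94 -13.45] turn deg [ -1.82  -0.27 -14.92]
```

```bash
python3 -m handwheel '[[[0,0,0,-3.3,-0.6,0,-5],[0,0,0,-3.3,-0.6,0,-5],[0,0,0,-3.3,-0.6,0,-5],[0,2,1,-3.3,0,0,0],[0,3,1.5,0,0,0,0],[0,3,1.5,0,0,0,0],[0,2,1,0,0,0,0],[0,0,0,0,0,0,0]]]'; python3 - <<'E'
from h import *
delta(T+44*pz,-pz,py)
c=imaging.read_camera("wrist"); save(c,"w2");delta(T+44*pz,-pz,py)
E
```

```text
clock: 5.53
eef_pos: [399.1, -307.8, 161.9]
eef_rot: [-0.098, 0.698, -0.078, 0.705]
wrist_force: [-0.4, 0.2, 0.4]
gripper_width: 43.0
clock 5.5333 pos [ 399.1 -307.8  161.9] w 43.0 F [-0.4  0.2  0.4]
shift cm in present tool axes [ 2.    0.37 -0.6 ] in target axes [ 2.    0.4  -0.59] turn deg [-0.69  0.19 -0.62]
clock 5.5833 pos [ 399.5 -308.5  163.5] w 42.7 F [-0.3  0.1  0.9]
shift cm in present tool axes [ 2.14  0.48 -0.64] in target axes [ 2.14  0.51 -0.63] turn deg [-0.7   0.23 -0.55]
```

View pics/w2.png

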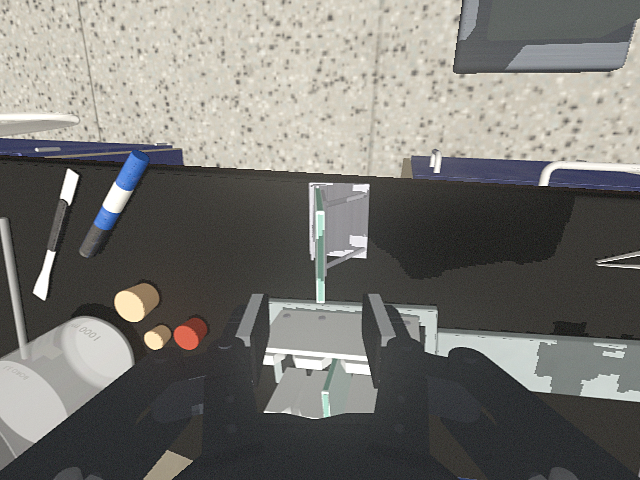

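```bash
python3 -m handwheel '[[[0,1,0.45,-0.6,-0.7,0.2,-0.5],[0,1,0,0,0,0,0],[0,0,0,0,0,0,0]]]'; python3 - <<'E'
from h import *
delta(T-16*pz,-pz,py)
E
```

```text
clock: 5.83
eef_pos: [395.4, -311.6, 145.7]
eef_rot: [-0.106, 0.698, -0.079, 0.704]
wrist_force: [-1.0, -0.1, -1.2]
gripper_width: 42.9
clock 5.8333 pos [ 395.4 -311.6  145.7] w 42.9 F [-1.  -0.1 -1.2]
shift cm in present tool axes [ 6.34  0.35 -0.23] in target axes [ 6.34  0.33 -0.21] turn deg [-0.15  0.22  0.18]
```

```bash
python3 -m handwheel '[[[0,1.3,0.3,-0.2,0,0,0],[0,1.3,0,0,0,0,0],[0,1.3,0,0,0,0,0],[0,1.3,0,0,0,0,0],[0,0,0,0,0,0,0]]]'; python3 - <<'E'
from h import *
c=imaging.read_camera("wrist"); save(c,"w3");delta(T-16*pz,-pz,py)
c=imaging.read_camera("side"); save(c,"s3",(200,200,400,350),4)
E
```

```text
clock: 6.25
eef_pos: [398.1, -327.7, 98.2]
eef_rot: [-0.106, 0.694, -0.084, 0.707]
wrist_force: [0.8, 0.6, -0.8]
gripper_width: 42.7
clock 6.3 pos [ 398.2 -327.6   99.2] w 43.0 F [-0.1  0.1 -0.2]
shift cm in present tool axes [ 1.43  0.71 -0.45] in target axes [ 1.44  0.7  -0.43] turn deg [-0.56  0.69  0.62]
```

View pics/w3.png

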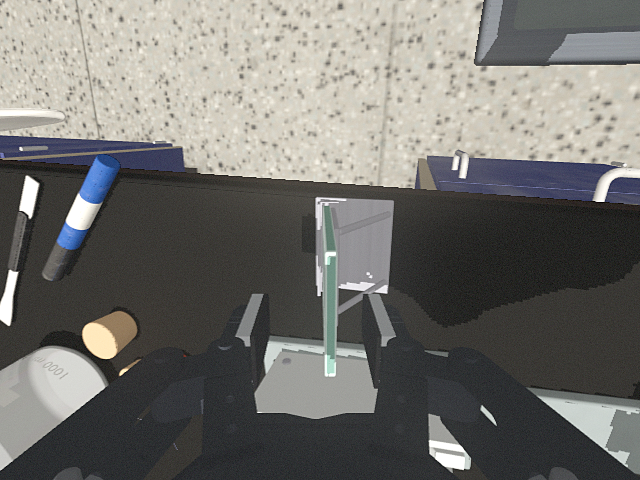

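View pics/s3.png

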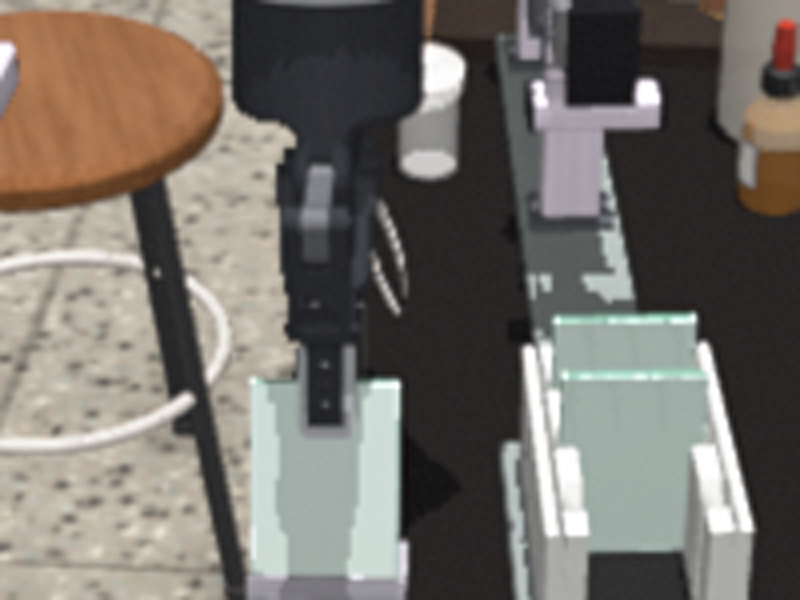

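```bash
python3 -m handwheel '[[[0,0.3,0.65,-0.3,-0.4,0.6,0.5],[0,0.8,0,0,0,0,0],[0,0,0,0,0,0,0],[0,0,0,0,0,0,0]]]'; python3 - <<'E'
from h import *
delta(T-16*pz,-pz,py)
E
```

```text
clock: 6.68
eef_pos: [396.0, -323.9, 90.1]
eef_rot: [-0.105, 0.697, -0.08, 0.704]
wrist_force: [0.5, 0.4, 0.2]
gripper_width: 42.7
clock 6.6833 pos [ 396.  -323.9   90.1] w 42.7 F [0.5 0.4 0.2]
shift cm in present tool axes [ 0.65  0.1  -0.22] in target axes [ 0.65  0.1  -0.22] turn deg [-0.23  0.25  0.15]
```

```bash
python3 -m handwheel '[[[0,0.8,0.1,-0.2,-0.2,0.2,0.1],[0,0,0,0,0,0,0],[0,0,0,0,0,0,0]]]'; python3 - <<'E'
from h import *
delta(T-16*pz,-pz,py)
c=imaging.read_camera("wrist"); save(c,"w4")
c=imaging.read_camera("side"); save(c,"s4",(200,200,400,350),4)
E
```

```text
clock: 6.93
eef_pos: [394.6, -324.9, 83.8]
eef_rot: [-0.106, 0.698, -0.078, 0.704]
wrist_force: [0.7, -0.2, -0.5]
gripper_width: 42.2
clock 6.9333 pos [ 394.6 -324.9   83.8] w 42.2 F [ 0.7 -0.2 -0.5]
shift cm in present tool axes [ 0.02  0.03 -0.07] in target axes [ 0.02  0.03 -0.07] turn deg [-0.05  0.12  0.09]
```

View pics/w4.png

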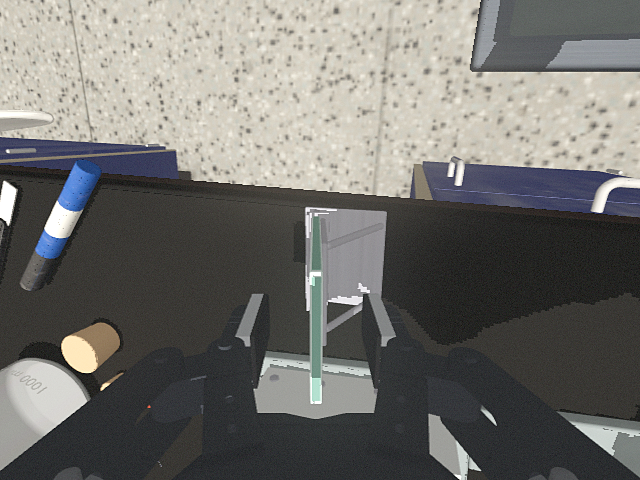

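View pics/s4.png

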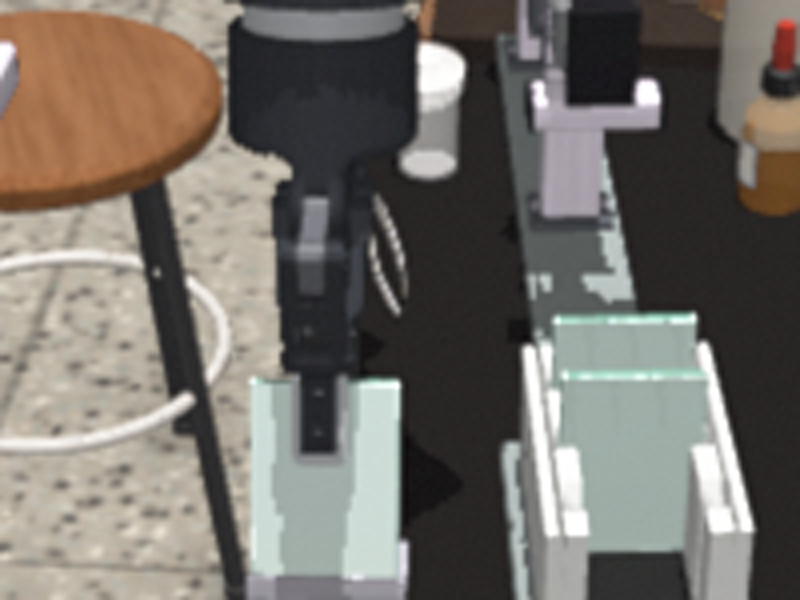

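```bash
python3 -m handwheel '[[[1,0,0,0,0,0,0],[1,0,0,0,0,0,0],[1,0,0,0,0,0,0],[1,0,0,0,0,0,0],[1,0,0,0,0,0,0],[1,0,0,0,0,0,0]]]' 40; python3 - <<'E'
from h import *
delta(T-16*pz,-pz,py)
E
```

```text
clock: 7.53
eef_pos: [395.0, -324.9, 84.9]
eef_rot: [-0.106, 0.698, -0.079, 0.704]
wrist_force: [-0.4, 0.5, 0.5]
gripper_width: 4.2
clock 7.5333 pos [ 395.  -324.9   84.9] w 4.2 F [-0.4  0.5  0.5]
shift cm in present tool axes [ 0.13  0.06 -0.11] in target axes [ 0.13  0.06 -0.11] turn deg [-0.08  0.2   0.11]
```

```bash
python3 -m handwheel '[[[1,-1,0,0,0,0,0],[1,-1.5,0,0,0,0,0],[1,-2,0,0,0,0,0],[1,-2,0,0,0,0,0],[1,-2,0,0,0,0,0],[1,-2,0,0,0,0,0],[1,-1.5,0,0,0,0,0],[1,0,0,0,0,0,0]]]'; python3 - <<'E'
from h import *
c=imaging.read_camera("wrist"); save(c,"w5")
yb=0.1055;F=np.array([522.5,-349.7])
delta([F[0],F[1],200],[0,0,-1],[-np.sin(yb),np.cos(yb),0])
E
```

```text
clock: 8.2
eef_pos: [392.0, -292.3, 205.1]
eef_rot: [-0.106, 0.7, -0.078, 0.702]
wrist_force: [0.1, 0.2, -0.4]
gripper_width: 4.1
clock 8.25 pos [ 391.8 -292.6  204. ] w 4.1 F [-0.5 -0.2 -1.4]
shift cm in present tool axes [ 1.96 -5.91 12.84] in target axes [ 0.4  -7.06 12.4 ] turn deg [-3.76 -0.61 14.91]
```

View pics/w5.png

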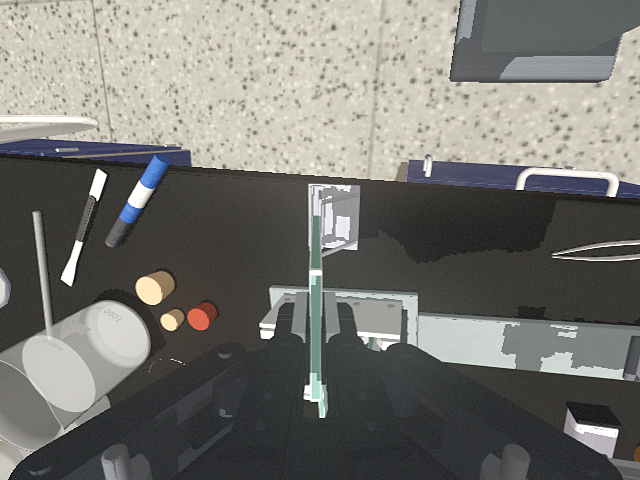

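```bash
python3 -m handwheel '[[[1,0,0,0,-1.2,-0.2,5],[1,0,0,0,-1.2,-0.2,5],[1,0,0,0,-1.2,-0.2,5],[1,0,-1.5,3,0,0,0],[1,0,-2,3,0,0,0],[1,0,-2,3,0,0,0],[1,0,-1.5,3,0,0,0],[1,0,0,0,0,0,0],[1,0,0,0,0,0,0]]]'; python3 - <<'E'
from h import *
yb=0.1055;F=np.array([522.5,-349.7])
delta([F[0],F[1],190],[0,0,-1],[-np.sin(yb),np.cos(yb),0])
E
```

```text
clock: 9.0
eef_pos: [519.8, -355.8, 191.7]
eef_rot: [-0.029, 0.709, 0.039, 0.703]
wrist_force: [-1.1, 0.4, -0.4]
gripper_width: 4.4
clock 9.0 pos [ 519.8 -355.8  191.7] w 4.4 F [-1.1  0.4 -0.4]
shift cm in present tool axes [0.18 0.57 0.33] in target axes [0.17 0.57 0.34] turn deg [-0.52 -0.44 -0.85]
```

```bash
python3 -m handwheel '[[[1,0.1,0.55,0.3,-0.5,-0.4,-0.8],[1,0,0,0,0,0,0],[1,0,0,0,0,0,0]]]'; python3 - <<'E'
from h import *
yb=0.1055;F=np.array([522.5,-349.7])
delta([F[0],F[1],190],[0,0,-1],[-np.sin(yb),np.cos(yb),0])
c=imaging.read_camera("wrist"); save(c,"w6")
def an(n,c,t="plate_a"):
    for r in models.silhouettes(n,t)[:3]:
        P=cloud(c,r["region"]);m=np.median(P,0);Q=P[np.linalg.norm(P-m,axis=1)<60]
        C=Q.mean(0);w,V=np.linalg.eigh(np.cov((Q-C).T));print(n,round(r["score"],2),len(Q),np.round(V[:,0],3),"w",np.sqrt(w).round(1),"c",C.round(1),np.percentile(Q,[1,99],axis=0).round(1).tolist())
an("wrist",c)
c=imaging.read_camera("side"); save(c,"s6",(240,200,440,350),4);an("side",c); np.savez("s6.npz",**c)
c=imaging.read_camera("scene"); save(c,"c6",(340,170,500,320),4);an("scene",c)
E
```

```text
clock: 9.25
eef_pos: [520.5, -350.2, 186.8]
eef_rot: [-0.037, 0.708, 0.037, 0.704]
wrist_force: [0.4, 0.4, -1.3]
gripper_width: 4.2
clock 9.25 pos [ 520.5 -350.2  186.8] w 4.2 F [ 0.4  0.4 -1.3]
shift cm in present tool axes [-0.32  0.03  0.2 ] in target axes [-0.32  0.03  0.2 ] turn deg [-0.06 -0.33 -0.06]
wrist 0.82 1967 [ 0.104 -0.995  0.002] w [ 1.3 10.7 20.7] c [ 510.3 -350.6  194.7] [[488.9, -355.0, 145.4], [548.4, -345.1, 201.6]]
wrist 0.79 1561 [-0.1    0.994 -0.034] w [ 1.2 17.1 20.6] c [ 515.9 -311.9   82.3] [[488.5, -315.6, 31.5], [545.9, -306.3, 101.9]]
wrist 0.76 2689 [-0.105  0.994 -0.023] w [ 1.1 16.8 22.6] c [ 513.3 -272.3   76.6] [[484.3, -275.9, 23.7], [543.1, -266.6, 101.7]]
side 0.85 993 [-0.106  0.994  0.005] w [ 2.5 14.6 20.9] c [ 520.3 -315.    49.1] [[489.8, -319.7, 10.3], [547.7, -309.3, 80.5]]
side 0.76 1751 [-0.101  0.995  0.001] w [ 1.3 18.4 25.4] c [ 519.4 -354.4  152. ] [[490.4, -359.2, 110.3], [548.9, -349.5, 199.4]]
side 0.41 31 [0.461 0.886 0.052] w [1.2 1.4 6.5] c [ 487.  -278.2   88.3] [[485.1, -280.6, 76.9], [488.9, -276.1, 99.1]]
scene 0.69 194 [-0.141  0.989  0.039] w [ 4. 16. 22.] c [ 512.7 -272.4   79.9] [[480.1, -282.2, 36.0], [543.4, -250.1, 104.1]]
scene 0.68 239 [-0.069  0.998 -0.007] w [ 1.8 15.6 27.7] c [ 505.4 -353.3  158.5] [[487.0, -356.7, 115.0], [547.5, -345.7, 204.0]]
scene 0.6 125 [-0.088  0.996 -0.008] w [ 1.  13.8 18.1] c [ 512.3 -313.5   82.3] [[487.8, -316.8, 46.3], [542.0, -309.7, 105.7]]
```

View pics/w6.png

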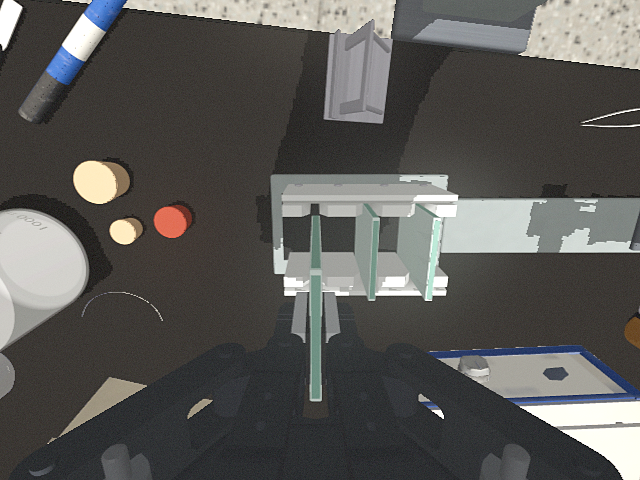

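View pics/s6.png

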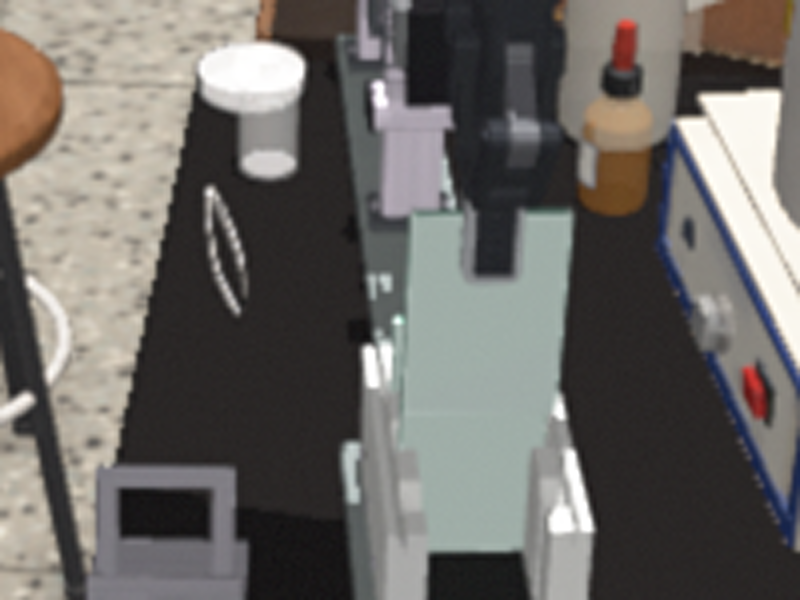

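View pics/c6.png

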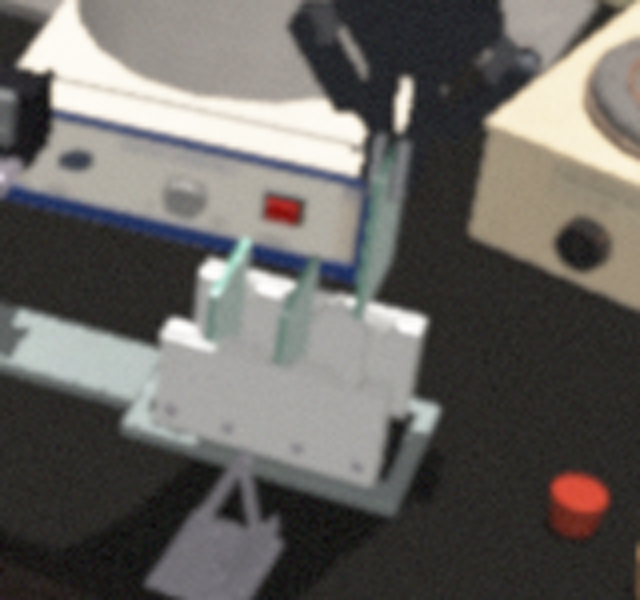

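```bash
cat >> h.py <<'E'
yb=0.1055;F=np.array([522.9,-350.4])
def dp(z): delta([F[0],F[1],z],[0,0,-1],[-np.sin(yb),np.cos(yb),0])
E
python3 -m handwheel '[[[1,0.5,-0.05,0.25,0,-0.3,0],[1,1,0,0,0,0,0],[1,1,0,0,0,0,0],[1,0,0,0,0,0,0],[1,0,0,0,0,0,0]]]'; python3 -c "
from h import *
dp(152)"
```

```text
clock: 9.97
eef_pos: [523.6, -350.8, 159.6]
eef_rot: [-0.036, 0.706, 0.037, 0.707]
wrist_force: [0.3, -0.5, -0.3]
gripper_width: 4.6
clock 9.9667 pos [ 523.6 -350.8  159.6] w 4.6 F [ 0.3 -0.5 -0.3]
shift cm in present tool axes [ 0.76  0.05 -0.06] in target axes [ 0.76  0.05 -0.06] turn deg [-0.11  0.08 -0.06]
```

```bash
python3 - <<'E'
from h import *
c=imaging.read_camera("wrist"); save(c,"w7",(250,150,450,300),4)
c=imaging.read_camera("side"); save(c,"s7",(320,240,400,360),5)
E
```

```text
(no output)
```

View pics/w7.png

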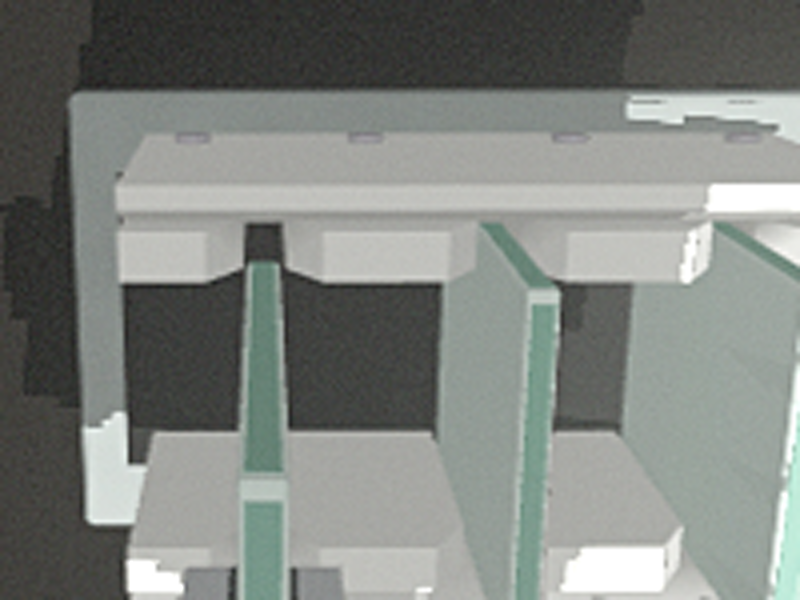

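View pics/s7.png

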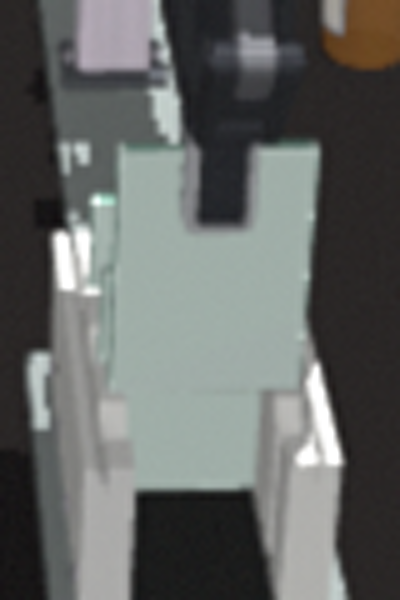

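```bash
python3 -m handwheel '[[[1,0.7,0.0,0,0,0,0],[1,0.7,0,0,0,0,0],[1,0.7,0,0,0,0,0],[1,0,0,0,0,0,0]]]'; python3 -c "
from h import *
dp(120)"
```

```text
clock: 10.4
eef_pos: [523.8, -351.0, 137.5]
eef_rot: [-0.037, 0.705, 0.037, 0.707]
wrist_force: [0.4, -0.4, -0.9]
gripper_width: 4.3
clock 10.4 pos [ 523.8 -351.   137.5] w 4.3 F [ 0.4 -0.4 -0.9]
shift cm in present tool axes [ 1.75  0.07 -0.09] in target axes [ 1.75  0.07 -0.09] turn deg [-0.11  0.14 -0.01]
```

```bash
python3 -m handwheel '[[[1,0.6,0.0,0,0,0,0],[1,0.6,0,0,0,0,0],[1,0.6,0,0,0,0,0],[1,0,0,0,0,0,0]]]'; python3 -c "
from h import *
dp(90)"
```

```text
clock: 10.73
eef_pos: [523.8, -350.9, 117.2]
eef_rot: [-0.036, 0.705, 0.037, 0.707]
wrist_force: [-0.7, 1.1, -0.2]
gripper_width: 4.1
clock 10.7333 pos [ 523.8 -350.9  117.2] w 4.1 F [-0.7  1.1 -0.2]
shift cm in present tool axes [ 2.72  0.06 -0.09] in target axes [ 2.72  0.06 -0.08] turn deg [-0.1   0.12 -0.02]
```

```bash
python3 -m handwheel '[[[1,0.6,0.0,0,0,0,0],[1,0.6,0,0,0,0,0],[1,0.6,0,0,0,0,0],[1,0.4,0,0,0,0,0],[1,0,0,0,0,0,0]]]'; python3 -c "
from h import *
dp(88)"
```

```text
clock: 11.15
eef_pos: [523.9, -350.8, 92.6]
eef_rot: [-0.036, 0.705, 0.037, 0.707]
wrist_force: [-0.4, -0.3, -0.4]
gripper_width: 3.9
clock 11.15 pos [ 523.9 -350.8   92.6] w 3.9 F [-0.4 -0.3 -0.4]
shift cm in present tool axes [ 0.46  0.05 -0.09] in target axes [ 0.46  0.05 -0.09] turn deg [-0.1   0.12 -0.03]
```

```bash
python3 -m handwheel '[[[1,0.3,0.0,0,0,0,0],[1,0,0,0,0,0,0],[1,0,0,0,0,0,0]]]';python3 -m handwheel '[[[1,0.2,0.0,0,0,0,0],[1,0,0,0,0,0,0]]]'; python3 -m handwheel '[[[1,0.2,0.0,0,0,0,0],[1,0,0,0,0,0,0]]]'
```

```text
clock: 11.4
eef_pos: [523.9, -350.8, 89.2]
eef_rot: [-0.036, 0.705, 0.037, 0.707]
wrist_force: [1.0, -0.3, -1.1]
gripper_width: 4.0
clock: 11.57
eef_pos: [524.1, -350.9, 87.5]
eef_rot: [-0.037, 0.705, 0.037, 0.707]
wrist_force: [-0.1, -0.1, -0.3]
gripper_width: 4.5
clock: 11.73
eef_pos: [524.9, -351.6, 87.8]
eef_rot: [-0.037, 0.704, 0.036, 0.708]
wrist_force: [0.3, 1.5, -0.4]
gripper_width: 4.2
```

```bash
python3 -m handwheel '[[[0.65,0,0,0,0,0,0],[0.65,0,0,0,0,0,0],[0.65,0,0,0,0,0,0],[0.65,0,0,0,0,0,0]]]' 20; python3 - <<'E'
from h import *
dp(88)
c=imaging.read_camera("wrist"); save(c,"w8",(220,150,460,330),3)
c=imaging.read_camera("side"); save(c,"s8",(280,200,440,360),4)
E
```

```text
clock: 12.07
eef_pos: [525.2, -351.7, 88.2]
eef_rot: [-0.037, 0.704, 0.036, 0.708]
wrist_force: [0.1, 0.1, 0.3]
gripper_width: 15.0
clock 12.0667 pos [ 525.2 -351.7   88.2] w 15.0 F [0.1 0.1 0.3]
shift cm in present tool axes [ 0.02  0.15 -0.21] in target axes [ 0.02  0.15 -0.21] turn deg [-0.14  0.33  0.16]
```

View pics/w8.png

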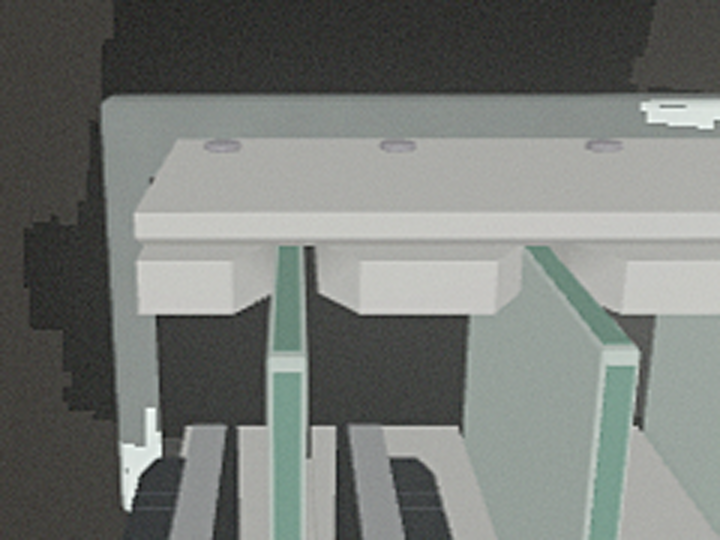

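View pics/s8.png

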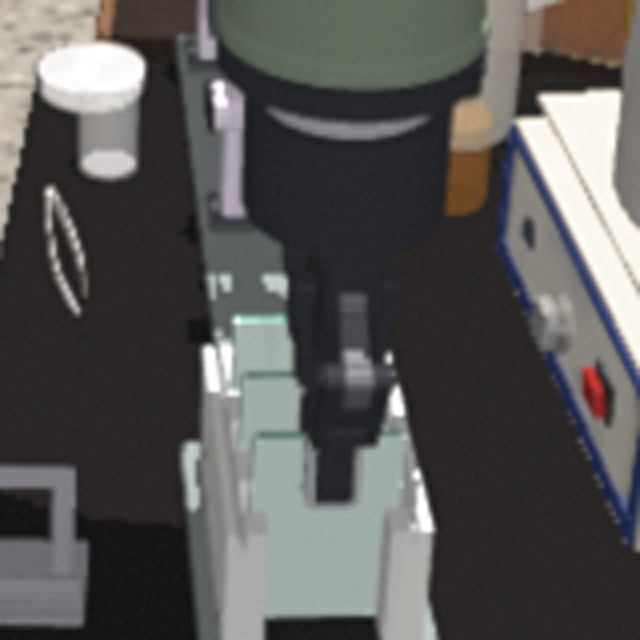

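```bash
python3 -m handwheel '[[[0.65,-0.8,0,0,0,0,0],[0.65,-1,0,0,0,0,0],[0.65,-1.5,0,0,0,0,0],[0.65,-3,0,0,0,0,0],[0.65,-4,0,0,0,0,0],[0.65,-4,0,0,0,0,0],[0.65,0,0,0,0,0,0]]]'; python3 - <<'E'
from h import *
c=imaging.read_camera("side"); save(c,"s9",(280,200,440,360),4)
dp(88)
for r in models.silhouettes("side","plate_a")[:3]:
        P=cloud(c,r["region"]);m=np.median(P,0);Q=P[np.linalg.norm(P-m,axis=1)<60]
        C=Q.mean(0);w,V=np.linalg.eigh(np.cov((Q-C).T));print(round(r["score"],2),len(Q),np.round(V[:,0],3),"w",np.sqrt(w).round(1),"c",C.round(1),np.percentile(Q,[1,99],axis=0).round(1).tolist())
c=imaging.read_camera("wrist"); save(c,"w9"); np.savez("w9.npz",**c)
for r in models.silhouettes("wrist","plate_a")[:3]:
        P=cloud(c,r["region"]);print(round(r["score"],2),np.percentile(P,[1,50,99],axis=0).round(1).tolist())
for t in ["grip","sleeve_mouth","lock_button"]:
    print(t,[(np.round(r["centre"],1).tolist(),round(r["score"],2)) for r in models.spot_point("wrist",t)][:2])
E
```

```text
clock: 12.75
eef_pos: [523.6, -350.1, 240.7]
eef_rot: [-0.037, 0.704, 0.037, 0.708]
wrist_force: [0.4, -0.1, 0.2]
gripper_width: 15.1
clock 12.8 pos [ 522.9 -350.   237.8] w 15.0 F [ 0.   0.5 -0.6]
shift cm in present tool axes [14.98 -0.06 -0.05] in target axes [ 1.498e+01 -4.000e-02 -1.000e-02] turn deg [-0.05  0.15 -0.08]
0.92 1502 [-0.102  0.995 -0.007] w [ 1.7 15.5 26.5] c [ 524.4 -355.6   61.1] [[495.3, -360.1, 11.2], [553.2, -350.4, 100.2]]
0.87 496 [-0.153  0.984  0.091] w [ 4.5  8.1 17.4] c [ 514.1 -275.8   88.2] [[485.4, -312.8, 73.2], [544.1, -270.2, 100.8]]
0.87 504 [-0.102  0.994  0.038] w [ 3.2  8.1 16.4] c [ 517.7 -315.3   87.7] [[490.9, -320.6, 73.1], [546.7, -310.6, 101.0]]
0.92 [[484.3, -275.8, 14.7], [514.1, -272.3, 80.1], [542.9, -266.6, 101.8]]
0.83 [[493.7, -356.2, -1.5], [519.7, -351.4, 100.5], [594.8, -341.0, 102.2]]
0.83 [[488.4, -315.6, 13.6], [515.5, -311.9, 87.9], [545.1, -305.9, 101.8]]
grip []
sleeve_mouth []Traceback (most recent call last):
  File "<stdin>", line 11, in <module>
ValueError: it knows: easel, free_slot, grip, lamp, petri_dish, plate, plate_b_top, plate_bench, plate_c_top, rack, sleeve_mouth, tweezers, weigh_bottle
```

View pics/s9.png

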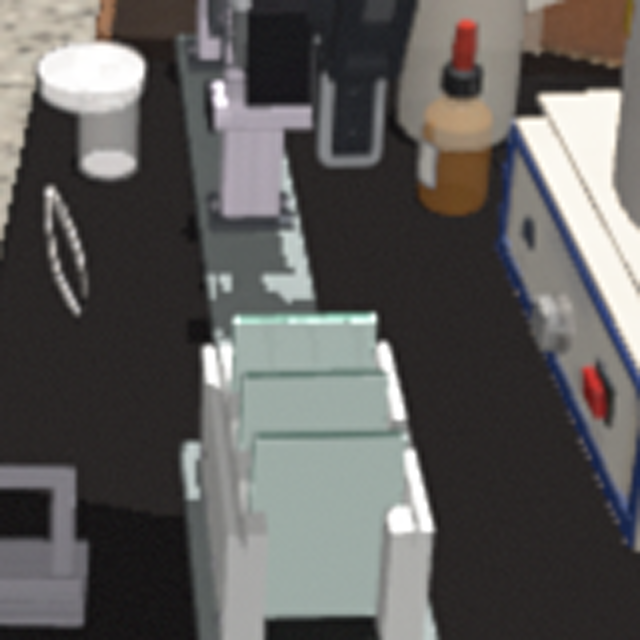

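View pics/w9.png

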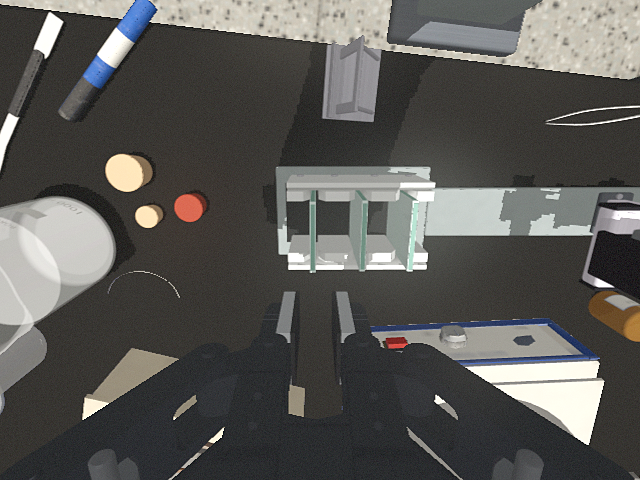

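```bash
python3 -m handwheel '[[[-0.3,-3,0,0,7,0,0],[-0.3,-1,0,0,7,0,0],[-0.3,0,0,0,7,0,0],[-0.3,0,0,0,7,0,0],[-0.3,0,0,0,7,0,0],[-0.3,0,0,0,7,0,0],[-0.3,0,0,0,7,0,0],[-0.3,0,0,0,7,0,0],[-0.3,0,0,0,7,0,0],[-0.3,0,0,0,7,0,0],[-0.3,0,0,0,7,0,0],[-0.3,0,0,0,7,0,0]]]'; python3 -m handwheel '[[[-0.3,0,0,-3,6,0,0],[-0.3,0,0,-3.5,0,0,0],[-0.3,0,0,-3.5,0,0,0],[-0.3,0,0,-3.5,0,0,0],[-0.3,0,0,-3.5,0,0,0],[-0.3,0,0,-3,0,0,0],[-0.3,0,0,0,0,0,0]]]';python3 - <<'E'
from h import *
c=imaging.read_camera("wrist"); save(c,"w10"); np.savez("w10.npz",**c)
delta([500,-131,164],[0,0,-1],[np.cos(yb),np.sin(yb),0])
E
```

```text
clock: 14.05
eef_pos: [519.3, -348.6, 263.7]
eef_rot: [0.454, 0.551, -0.454, 0.534]
wrist_force: [0.0, 0.5, 0.5]
gripper_width: 55.9
clock: 14.63
eef_pos: [500.1, -141.5, 260.8]
eef_rot: [0.484, 0.525, -0.488, 0.501]
wrist_force: [1.1, 1.7, 1.3]
gripper_width: 55.3
clock 14.6833 pos [ 500.1 -144.1  260.7] w 55.2 F [ 1.4 -0.3  0.6]
shift cm in present tool axes [ 9.68  0.33 -1.12] in target axes [ 9.67  0.13 -1.3 ] turn deg [-3.06 -1.15  1.59]
```

View pics/w10.png

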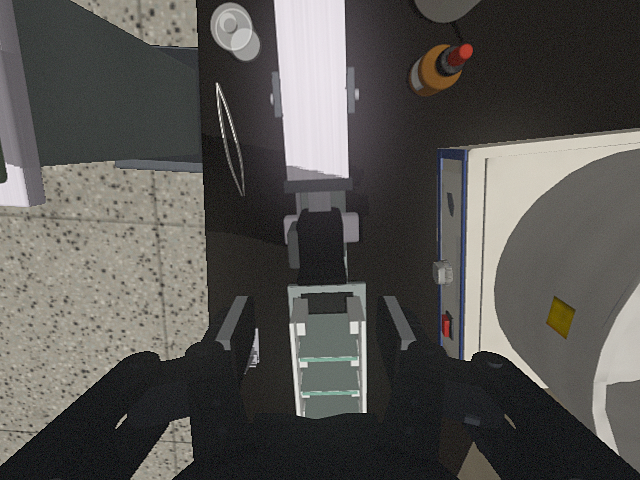

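```bash
python3 - <<'E'
from h import *
c=dict(np.load("w10.npz"));P=cloud(c)
s=(abs(P[:,2]-185.5)<3)&(abs(P[:,0]-500)<40)&(P[:,1]<-95)&(P[:,1]>-175)
print(cv2.minAreaRect(P[s][:,:2].astype(np.float32)),P[s][:,2].mean(),s.sum())
B=np.array([500.,-131]);ux=np.array([np.cos(yb),np.sin(yb)]);uy=np.array([-ux[1],ux[0]])
Q=np.c_[(P[:,:2]-B)@ux,(P[:,:2]-B)@uy,P[:,2]]
print("top x,y",np.percentile(Q[s][:,:2],[1,99],axis=0).round(1))
# heights between 150 and 182 near grip (button)
b=(Q[:,2]>155)&(Q[:,2]<181)&(abs(Q[:,0])<35)&(Q[:,1]>-40)&(Q[:,1]<30)
print("button-ish",np.percentile(Q[b],[1,50,99],axis=0).round(1),b.sum())
# sleeve top
t=(abs(Q[:,2]-167)<3)&(abs(Q[:,0])<35)&(Q[:,1]>30)&(Q[:,1]<150)
print("sleeve",np.percentile(Q[t],[1,50,99],axis=0).round(1),t.sum())
a=np.polyfit(Q[t][:,1],Q[t][:,0],1);print(a)
E
```

```text
((497.7630920410156, -133.38214111328125), (36.689876556396484, 44.3895263671875), 7.453768253326416) 185.29828913664255 3318
top x,y [[-19.9 -23.1]
 [ 14.3  19. ]]
button-ish [[-21.4 -19.  155.9]
 [ -0.8  19.8 159.6]
 [ 15.8  29.8 180.7]] 720
sleeve [[-2.320e+01  3.610e+01  1.650e+02]
 [-1.000e-01  9.460e+01  1.667e+02]
 [ 2.300e+01  1.424e+02  1.696e+02]] 13268
[-0.00512828  0.3961176 ]
```

```bash
cat >> h.py <<'E'
def gp(y=-1,z=164,x=0):
    ux=np.array([np.cos(yb),np.sin(yb)]);uy=np.array([-ux[1],ux[0]]);p=np.array([500.,-131])+ux*x+uy*y
    delta([p[0],p[1],z],[0,0,-1],[ux[0],ux[1],0])
E
python3 -m handwheel '[[[-0.3,2,0.2,-1.2,-3,-1.1,1.6],[-0.3,2,0,0,0,0,0],[-0.3,0,0,0,0,0,0],[-0.3,0,0,0,0,0,0]]]';python3 -c "
from h import *
gp()"
```

```text
clock: 15.02
eef_pos: [500.8, -133.1, 218.9]
eef_rot: [0.473, 0.526, -0.473, 0.526]
wrist_force: [0.1, -0.5, 0.6]
gripper_width: 55.6
clock 15.0167 pos [ 500.8 -133.1  218.9] w 55.6 F [ 0.1 -0.5  0.6]
shift cm in present tool axes [ 5.49 -0.05 -0.13] in target axes [ 5.49 -0.05 -0.12] turn deg [-0.01  0.04  0.04]
```

```bash
python3 -m handwheel '[[[-0.3,1,-0.05,-0.1,0,0,0],[-0.3,1,0,0,0,0,0],[-0.3,1,0,0,0,0,0],[-0.3,0,0,0,0,0,0],[-0.3,0,0,0,0,0,0]]]';python3 - <<'E'
from h import *
gp()
c=imaging.read_camera("wrist"); save(c,"w11")
c=imaging.read_camera("side"); save(c,"s11",(270,130,430,250),5)
E
```

```text
clock: 15.43
eef_pos: [500.9, -136.0, 189.5]
eef_rot: [0.474, 0.524, -0.475, 0.525]
wrist_force: [-0.2, 0.0, -0.0]
gripper_width: 55.8
clock 15.4333 pos [ 500.9 -136.   189.5] w 55.8 F [-0.2  0.  -0. ]
shift cm in present tool axes [ 2.54 -0.04 -0.41] in target axes [ 2.55 -0.04 -0.41] turn deg [-0.33  0.12  0.03]
```

View pics/w11.png

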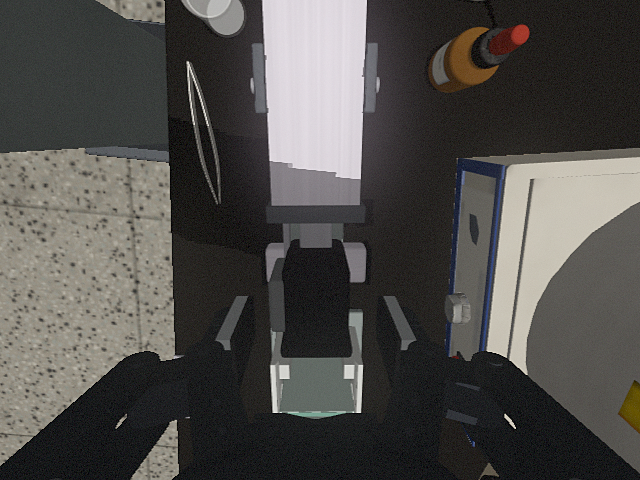

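View pics/s11.png

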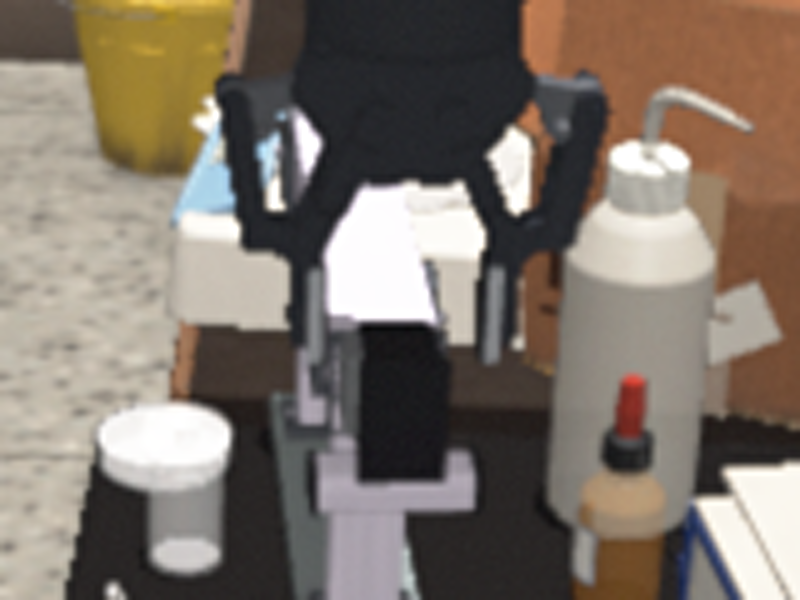

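```bash
python3 -m handwheel '[[[-0.3,0.9,-0.03,-0.4,-0.3,0,0],[-0.3,0.9,0,-0.1,0,0,0],[-0.3,0.8,0,-0.1,0,0,0],[-0.3,0,0,0,0,0,0],[-0.3,0,0,0,0,0,0]]]';python3 - <<'E'
from h import *
gp()
c=imaging.read_camera("side"); save(c,"s12",(270,130,430,250),5)
E
```

```text
clock: 15.95
eef_pos: [501.0, -130.7, 164.1]
eef_rot: [0.473, 0.524, -0.473, 0.527]
wrist_force: [0.3, -0.5, -0.4]
gripper_width: 55.4
clock 15.95 pos [ 501.  -130.7  164.1] w 55.4 F [ 0.3 -0.5 -0.4]
shift cm in present tool axes [ 0.01 -0.1   0.12] in target axes [ 0.01 -0.1   0.12] turn deg [-0.08  0.2  -0.14]
```

View pics/s12.png

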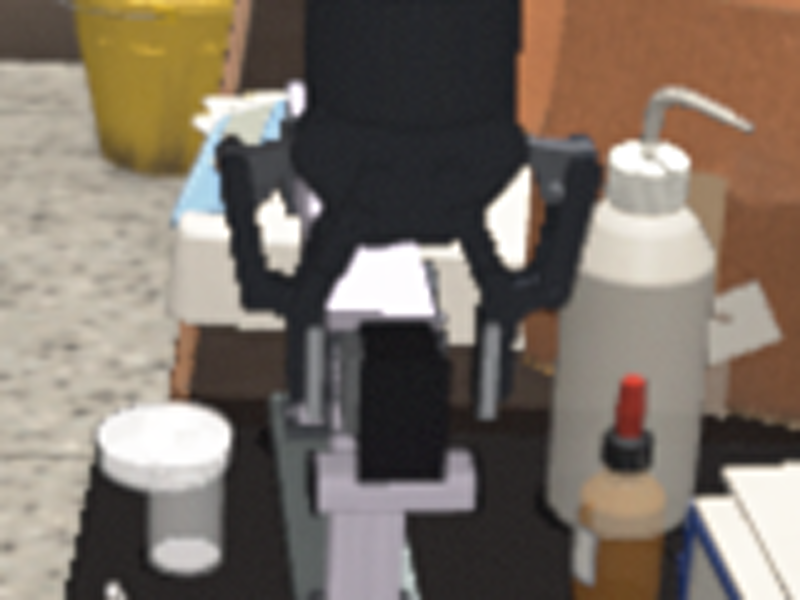

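Well placed: the grip and button are between the pads. Close with 60 N.

```bash
python3 -m handwheel '[[[1,0,0,0,0,0,0],[1,0,0,0,0,0,0],[1,0,0,0,0,0,0],[1,0,0,0,0,0,0],[1,0,0,0,0,0,0],[1,0,0,0,0,0,0]]]' 60;python3 - <<'E'
from h import *
gp(y=0)
c=imaging.read_camera("wrist"); save(c,"w13")
E
```

```text
clock: 16.5
eef_pos: [500.7, -130.9, 164.8]
eef_rot: [0.473, 0.524, -0.474, 0.527]
wrist_force: [0.9, 0.3, -3.8]
gripper_width: 29.2
clock 16.5 pos [ 500.7 -130.9  164.8] w 29.2 F [ 0.9  0.3 -3.8]
shift cm in present tool axes [ 0.08 -0.07  0.  ] in target axes [ 0.08 -0.07  0.  ] turn deg [-0.1   0.19 -0.11]
```

View pics/w13.png

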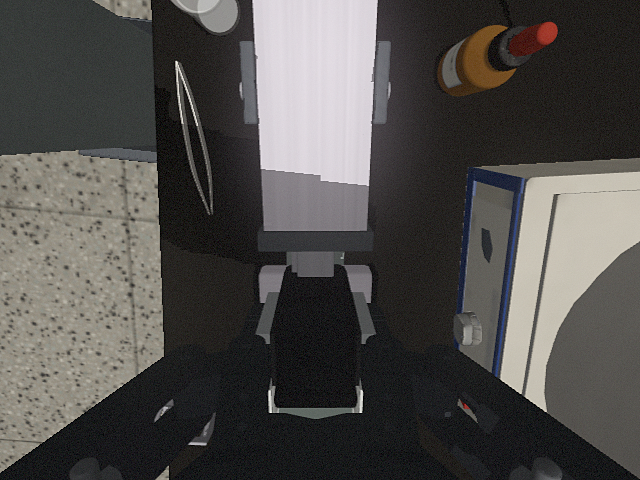

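```bash
python3 -m handwheel '[[[1,0,0,0.7,0,0,0],[1,0,0,1.2,0,0,0],[1,0,0,1.5,0,0,0],[1,0,0,1.5,0,0,0],[1,0,0,0,0,0,0]]]';python3 - <<'E'
from h import *
gp(y=-220)
c=imaging.read_camera("wrist"); save(c,"w14")
E
```

```text
clock: 16.97
eef_pos: [506.0, -182.0, 164.8]
eef_rot: [0.473, 0.525, -0.473, 0.526]
wrist_force: [1.3, 0.3, -0.1]
gripper_width: 29.3
clock 16.9667 pos [ 506.  -182.   164.8] w 29.3 F [ 1.3  0.3 -0.1]
shift cm in present tool axes [ 0.11 -0.04 16.87] in target axes [ 0.08 -0.06 16.87] turn deg [-0.07  0.1  -0.1 ]
```

View pics/w14.png

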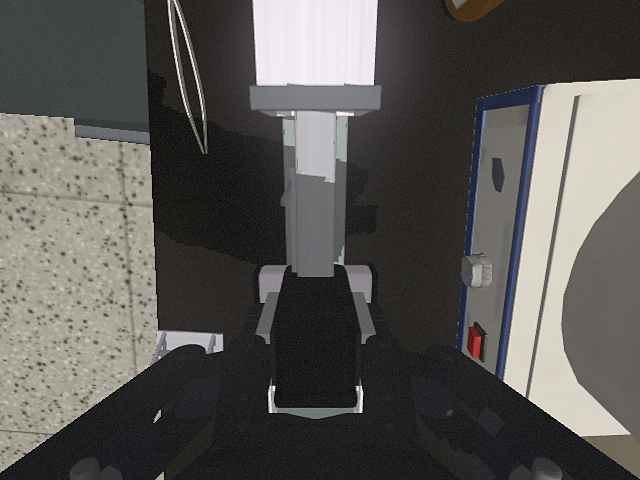

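```bash
python3 -m handwheel '[[[1,0,0,1.5,0,0,0],[1,0,0,2,0,0,0],[1,0,0,2,0,0,0],[1,0,0,2,0,0,0],[1,0,0,2,0,0,0],[1,0,0,2,0,0,0],[1,0,0,1.5,0,0,0],[1,0,0,1,0,0,0],[1,0,0,0,0,0,0],[1,0,0,0,0,0,0]]]';python3 - <<'E'
from h import *
gp(y=-220)
E
```

```text
clock: 17.85
eef_pos: [520.8, -321.5, 164.8]
eef_rot: [0.474, 0.527, -0.471, 0.525]
wrist_force: [-0.1, 2.9, 0.5]
gripper_width: 29.2
clock 17.85 pos [ 520.8 -321.5  164.8] w 29.2 F [-0.1  2.9  0.5]
shift cm in present tool axes [ 0.07 -0.06  2.84] in target axes [ 0.08 -0.06  2.84] turn deg [ 0.05 -0.31 -0.05]
```

```bash
python3 -m handwheel '[[[1,0,0,1,0,0,0],[1,0,0,1,0,0,0],[1,0,0,0.7,0,0,0],[1,0,0,0.2,0,0,0],[1,0,0,0,0,0,0]]]';python3 - <<'E'
from h import *
gp(y=-220)
c=imaging.read_camera("wrist"); save(c,"w15");save(c,"w15z",(220,0,420,150),4);np.savez("w15.npz",**c)
gp(y=-220)
c=imaging.read_camera("side"); save(c,"s15",(250,150,410,310),4)
for t in ["grip","lamp","free_slot"]:
    print(t,[(np.round(r["centre"],1).tolist(),round(r["score"],2)) for r in models.spot_point("side",t)][:2])
E
```

```text
clock: 18.27
eef_pos: [523.6, -348.3, 164.8]
eef_rot: [0.474, 0.529, -0.471, 0.524]
wrist_force: [-1.4, 2.6, -0.4]
gripper_width: 29.3
clock 18.2667 pos [ 523.6 -348.3  164.8] w 29.3 F [-1.4  2.6 -0.4]
shift cm in present tool axes [ 0.08 -0.06  0.14] in target axes [ 0.08 -0.06  0.14] turn deg [ 0.19 -0.44  0.07]
clock 18.3167 pos [ 523.5 -348.1  164.8] w 29.2 F [-2.4  1.7  0.1]
shift cm in present tool axes [ 0.08 -0.05  0.16] in target axes [ 0.08 -0.05  0.16] turn deg [ 0.19 -0.45  0.07]
grip [([522.8, -349.4, 170.6], 0.95)]
lamp [([521.8, -347.9, 117.8], 0.98), ([398.0, 116.0, -1.6], 0.22)]
free_slot []
```

View pics/w15.png

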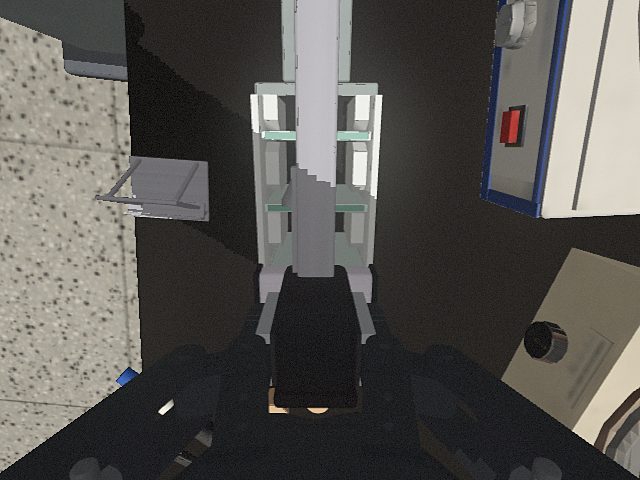

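View pics/s15.png

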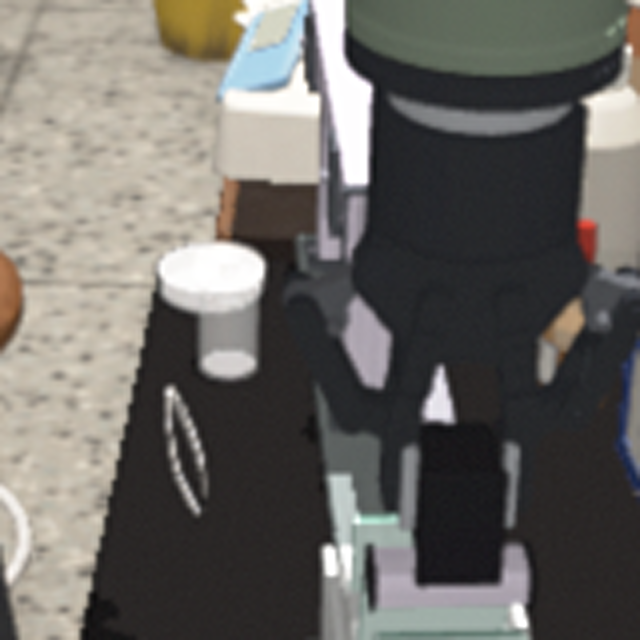

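```bash
python3 -m handwheel '[[[1,0,0,0.2,0,0,0],[1,0,0,0,0,0,0],[1,0,0,0,0,0,0]]]';python3 - <<'E'
from h import *
c=imaging.read_camera("scene"); save(c,"c16",(300,150,440,270),5);np.savez("c16.npz",**c)
gp(y=-220)
for t in ["grip","lamp","sleeve_mouth"]:
    print(t,[(np.round(r["centre"],1).tolist(),round(r["score"],2)) for r in models.spot_point("scene",t)][:2])
E
```

```text
clock: 18.77
eef_pos: [523.6, -349.3, 164.8]
eef_rot: [0.473, 0.529, -0.47, 0.524]
wrist_force: [-3.7, 1.9, -0.9]
gripper_width: 29.4
clock 18.8167 pos [ 523.7 -349.3  164.8] w 29.3 F [-2.6  3.5 -1.3]
shift cm in present tool axes [ 0.08 -0.05  0.04] in target axes [ 0.08 -0.05  0.04] turn deg [ 0.23 -0.48  0.1 ]
grip [([525.7, -351.1, 175.1], 0.97)]
lamp [([524.6, -350.2, 125.1], 0.67)]
sleeve_mouth [([496.1, -93.0, 147.6], 0.82)]
```

View pics/c16.png

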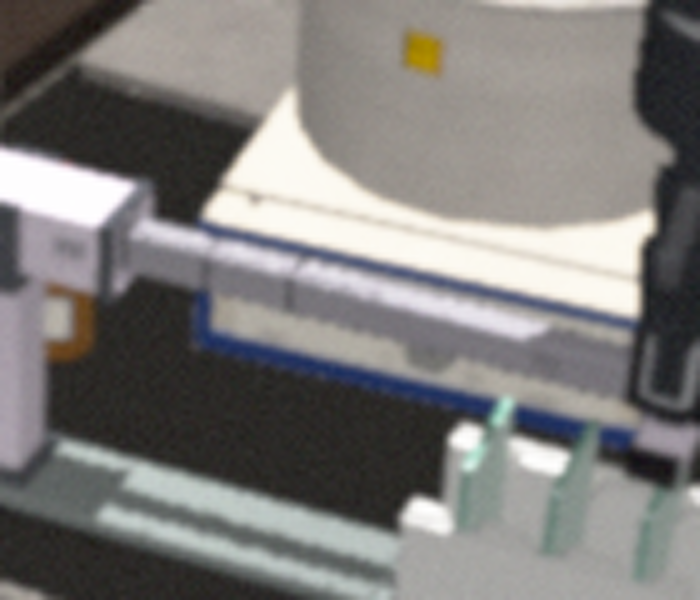

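```bash
python3 - <<'E'
from h import *
c=dict(np.load("c16.npz"))
ux=np.array([np.cos(yb),np.sin(yb)]);uy=np.array([-ux[1],ux[0]]);O=np.array([518.9,-310.0])
for y in (215,175,135):
    for x,z in ((0,150),(-10,150),(-10,160),(-8,158)):
        p=O+ux*x+uy*y; q=proj(c,[p[0],p[1],z])[0]; print(y,x,z,((q-[300,150])*5).round(0))
im=c["image"][150:270,300:440].astype(int).sum(2)
cv2.imwrite("pics/c16z.png",cv2.resize(c["image"][185:215,315:375,::-1],None,fx=12,fy=12,interpolation=0))
E
```

```text
215 0 150 [126. 244.]
215 -10 150 [117. 255.]
215 -10 160 [117. 236.]
215 -8 158 [119. 238.]
175 0 150 [207. 266.]
175 -10 150 [198. 276.]
175 -10 160 [199. 257.]
175 -8 158 [201. 259.]
135 0 150 [290. 287.]
135 -10 150 [281. 298.]
135 -10 160 [283. 279.]
135 -8 158 [284. 281.]
```

View pics/c16z.png

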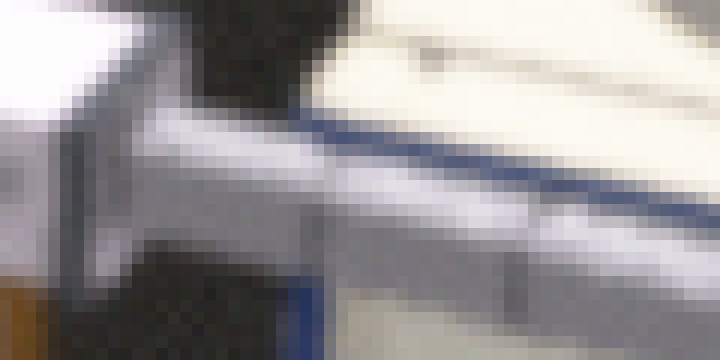

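```bash
python3 - <<'E'
from h import *
c=imaging.read_camera("side"); save(c,"s17",(250,180,410,340),4)
o=readout.get_obs();print(o["eef_pos"],o["gripper_width"],o["wrist_force"],abs(o["joint_velocities"]).max())
E
```

```text
[ 523.63763021 -349.33111908  164.80185326] 29.360738081061857 [-2.21294813  3.50282498 -0.39557301] 0.0011798261323849866
```

View pics/s17.png

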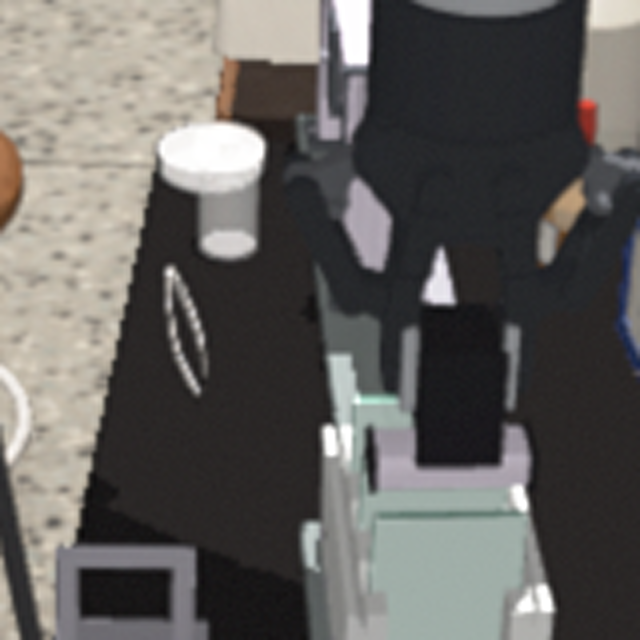

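The plate stands in the front slot with the lamp over it, and the arm is holding still.

```bash
python3 -c "
from station import job
print(job.hand_in())"
```

```text
the job is handed in; nothing more can be done
None
```

I put the plate from the easel into the empty slot of the rack (bench y = -40 mm) and let it go. Then I squeezed the lamp grip with 60 N, drew the arm out to that slot's 0.220 m mark, and handed in while still holding it. The robot's clock read about 19 s of the 64 s allowed.

- **Plate:** after release it stood upright with its top within about 1 mm of the two neighbouring plates' tops. In the later pictures it was still standing and nothing else looked moved.
- **Lamp travel:** from the arm's own position readings, the grip travelled 219.6 mm against the 220 mm wanted. The grip did not shift between the fingers in the wrist pictures.
- **Hold at hand-in:** the finger opening was 29.3 mm, which means the button is in flush with the 30 mm grip. The joints were practically still, and the wrist read about 4 N, roughly the spring's pull.
- **Disagreement between checks:** the sleeve's mouth was outside the wrist camera's view. In the scene camera the ring marks suggested the arm was 1 to 2 mm further out than the arm's readings. The networks put the lamp's y at -348 mm (side camera) and -350 mm (scene camera), against about -350 mm for the slot. All of these are within the 5 mm tolerance.

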